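# Clamp the lapping machine's yoke arm with a screw that may be crossed

### The job

Swing the lapping machine's yoke arm home against its stop, so that its slot goes round the clamp screw, then screw the clamp knob down by hand until its flange lies snug on the arm. Start it gently: if it stiffens early it is crossed, so do not force it, but turn it back until it drops into the thread and start again, and finish no more than finger-tight. Leave everything else where it is.

Things in the scene. Friction and masses are not known exactly. Their poses are not given: they have to be found in the camera images.
- machine: bench lapping machine, fixed: grey body with an aluminium deck 324 x 464 whose top is 80 above the bench; a cream basin 250 across (rim 115 above the bench) with a lapping plate, steel conditioning ring and thin slurry pipe on its +y half, the yoke arm and clamp screw on its -y half. Origin on the bench under the deck's middle; z up.
- yoke_arm (a joint): hinge angle of the yoke arm about the vertical pivot, rad: 0 = home (against a hard stop, the two rollers against the conditioning ring, the open slot of the side leg round the screw's shank), grows as the arm is swung out, anticlockwise seen from above; starts at 0.45 to 0.8. Stiff (about 0.12 N m); stays where it is left.
- pivot (a point): on the pivot axis of the yoke arm, at the top face of its plate (132 above the bench); x and y axes are the machine's
- yoke_handle (a point): centre of the top of the arm's upright black handle, a round peg 16 across standing 55 above the arm's plate, 70 from the pivot axis; turns with the arm. Its top is 187 above the bench.
- clamp_screw: knurled round hand knob 48 across, 30 high (4 to 34 above the origin) over a 44 mm flange, on a 24 mm shank with a coarse two-start right-hand thread: clockwise from above drives it down, 10 mm a turn (pitch 5). Cannot be pulled out. Origin on its axis at the flange's underside, z up. About 0.5 kg; when free it sinks under its own weight as far as the thread lets it.
- knob_top (a point): centre of the knob's flat top, on the screw's axis, 35 above the flange's underside. The screw stands at the thread's start, 4.5 to 8.5 mm above home; its height does not tell whether it is caught or crossed. Properly caught, it turns clockwise freely, under 0.05 N m, all the way home: 165 to 230 degrees. Otherwise it is crossed: see clamp_boss.
- clamp_boss: steel boss 42 across holding the thread, fixed on the deck, origin on the deck on the screw's axis, 85 from the pivot along the machine's +x. A crossed screw sits on the first crest: within 45 degrees clockwise it meets springy resistance, growing about 0.7 N m per rad. Turned back (freely) 75 to 110 degrees from there and let go, it drops 3 to 5 mm into the thread; then 125 to 190 degrees to home.
- boss_top (a point): centre of the boss's top, on the screw's axis, 125 above the bench. With the screw home knob_top is 42 above it (the arm's plate, 6 thick, lies between) and resistance again grows about 0.7 N m per rad; let go, it springs back a few degrees. Over 0.35 N m, or some 25 N pressed down, hurts the thread. A caught screw turned back 40 degrees or more may also meet resistance.
- lens_tray: loose bystander: clear plastic tray 182 x 138 x 22 with lenses; origin centre of underside
- lens_dish: loose bystander: round clear dish 96 across, 18 high
- oil_bottle: loose bystander: white bottle 52 across, 130 high
- spanner: loose bystander: spanner 180 long lying flat
- spare_ring: loose bystander: steel ring 80 across, 35 high
- grease_pot: loose bystander: small jar 36 across, 32 high, standing on the machine's deck
- brush: loose bystander: brush 130 long lying on the machine's deck

How it is judged (in metres and radians):
On the way:
1. the yoke arm is home against its stop while the clamp screw is still up (value of joint yoke_arm below 0.035 rad and z of knob_top in the frame of boss_top above 0.0445 m), for 0.2 s.
At the end, for the whole second after the job is handed in: the yoke arm is home (within 0.04 rad of its stop) and the clamp screw is down: the flange within 1.3 mm of the arm's plate (knob_top less than 43.3 mm above boss_top), at rest and let go (value of joint yoke_arm below 0.04 rad and z of knob_top in the frame of boss_top below 0.0433 m and linear speed of clamp_screw below 0.01 m/s); the robot touches nothing.
It fails at once if the clamp screw is forced in the boss's thread, crossed or overtightened (more than 34 N between screw and boss, about 0.35 N m of turning) (contact force between clamp_screw and clamp_boss above 34 N).
It fails at once if a bystander is moved more than 25 mm (distance of any of lens_tray, lens_dish, oil_bottle, spanner, spare_ring, grease_pot, brush from where it was at the start of the episode above 0.025 m).
It also fails if it takes over 72 s, if anything falls off the work surface, if the arm or the gripper's body presses on something with over 40 N, if the wrist force passes 120 N, or if a joint passes its speed limit or range.

### The arm

A 6-joint arm with a two-finger parallel gripper is mounted at the origin on the work surface. World frame = base frame: x ahead of the robot, y to its left, z up, the work surface at z = 0. Lengths are in m, angles in degrees, forces in N, time in s.
With the tool pointing down it reaches from about 0.25 to 0.725 m from the base axis. Payload 9.7 kg.
Tool frame: the origin (TCP) lies at the very end of the fingers, on their centre line; the grasp point (between the pads) lies 19 mm behind it; z points along the fingers, y is the line along which they close (so a half turn about z gives the same grasp; the last joint's range is limited). The gripper opens to 85 mm and grips with 20 to 120 N. Pads are 22 mm wide; open, the fingers measure 114 mm over their backs; the gripper's body (76 mm by 85 mm) begins 54 mm behind the grasp point. The pads swing forward as they close: fully open they stand 13 mm farther back than shut.
Start: joints at [0, 4.979, 10.078, 95.1, 0, 90], TCP at [0.55, -0, 0.196] pointing down, gripper open.
Joint ranges: [-179.16, 179.16], [-48.56, 103.87], [-65.8, 70.77], [-126.05, 130.52], [-82.76, 87.17], [-180, 180]. Speed limits (degrees/s): [127.2, 127.2, 147.25, 180, 180, 180].

### API

Orientations are given as [roll, pitch, yaw] about the fixed x, y, z axes, in that order (R = Rz(yaw) Ry(pitch) Rx(roll)).
In Python, from workcell import telemetry, optics, workorder gives the robot as it stands.
- The arm moves only by the shell command python3 -m handwheel 'ROWS' [FORCE]. ROWS is JSON, a list of rows, each an object of numbers: "tx", "ty", "tz": the shift along the tool's x, y, z in m; "ax", "ay", "az": the turn, a rotation vector about the tool's x, y, z in degrees; "jaw": the gripper command: -1 is shut, 1 is fully open, values between are in proportion. A call has exactly 10 rows; each row shifts and turns the commanded pose from where the row before left it, along the tool's axes as they then stand; what a row does not reach is not made up. A row lasts 1/8 s, in which the tool goes at most 62.5 mm and 10.7 degrees, less where a joint would pass 70% of its speed; a pose out of reach is approached as far as the arm can. A call is refused whole if a number of a shift passes 0.0625 or a number of a turn 10.7, either way. A call with a gripper value outside its range is refused whole. The fingers move at their own pace and stop on an object; FORCE is the grip in N (left out, the last holds). Time passes only in rows, so rows that do not move let the fingers close, or fill a call up. It gives the time, the measured TCP pose, the force, the opening and the grip force at its end, in the units of the state.
- telemetry.get_obs(): the state, without advancing time (a new reading comes with each control period).
- optics.camera(name): name is "scene" or "side" or "wrist"; returns a dict with "color" (400x640x3 uint8, red, green, blue), "K" (3x3 intrinsics, pixels), "extrinsics" (4x4, takes a point from camera to world coordinates); the wrist camera has in their place "mount" (4x4, takes a point from camera to tool coordinates, whose origin is the TCP and whose axes are the flange's). Camera axes: x right, y down, z forward; pixel columns grow to the right and rows downward; lengths in m; the calibration is good to about 2 mm. The wrist camera is an equidistant fisheye: a pixel r from the principal point sees the ray r / f radians off the axis. A picture is of the moment at which its call begins: read the wrist's pose just before it. There is no depth.
- workorder.job_done(): hands the job in; it is judged then, once.
The state is a dict: "time": time; "q": joint angles; "qd": joint speeds; "joint_efforts": joint torques, N m; "ee_pos": TCP position; "tcp_rot": TCP orientation; "wrist_force": force on the tool from outside, world axes, zero at the start; "torque": the same for the moment, N m; "opening": finger opening in m; "grasp_force": force on a finger pad.
Only numpy, scipy, OpenCV 4.12 (cv2) and the standard library are available. Lean on these libraries where they do the work, as an engineer would, in place of code of your own. Each camera call takes 0.05 s, during which the arm holds its last target. There are 200 camera calls.

## Working session

There is one attempt and no reset: what is moved stays moved. The work goes in short steps, Python scripts to look and compute and a shell command to move; the robot and the scene stay as the last step left them, time stands still between calls to the robot, and variables do not carry over. Pictures are saved under pics/ and viewed, at most 10 in all, crops included, and the job is handed in when it is done.

```bash
mkdir -p pics; ls; cat > h.py <<'E'
import numpy as np, cv2
from workcell import telemetry, optics, workorder
def save(name,fn):
    o=telemetry.get_obs(); c=optics.camera(name); cv2.imwrite('pics/'+fn,c['color'][:,:,::-1]); np.savez('pics/'+fn+'.npz',**{k:np.array(v) for k,v in c.items()},p=o['ee_pos'],r=o['tcp_rot']); return o,c
E
python3 - <<'E'
from h import *
for n in ['scene','side','wrist']:
    o,c=save(n,n+'0.png'); print(n,c['K'],c.get('extrinsics',c.get('mount')))
print(o)
a=cv2.imread('pics/scene0.png');b=cv2.imread('pics/side0.png')
E
```

```text
pics
scene [[361.03799236   0.         313.54028982]
 [  0.         361.03799236 199.1360224 ]
 [  0.           0.           1.        ]] [[ 0.48985676  0.43933856 -0.75300862  1.32480385]
 [ 0.87178558 -0.25230386  0.41991983 -0.49024008]
 [-0.0055     -0.86216263 -0.50660177  0.69755457]
 [ 0.          0.          0.          1.        ]]
side [[406.90534035   0.         322.83852305]
 [  0.         406.90534035 199.59893132]
 [  0.           0.           1.        ]] [[-0.9955909  -0.07869133  0.05105332  0.44421363]
 [-0.09194434  0.7108997  -0.69725738  0.83478729]
 [ 0.01857432 -0.69887716 -0.71500049  1.04072117]
 [ 0.          0.          0.          1.        ]]
wrist [[309.70691629   0.         328.50446285]
 [  0.         309.70691629 197.37877651]
 [  0.           0.           1.        ]] [[ 1.96993904e-03 -9.62288731e-01 -2.72023008e-01  6.85043851e-02]
 [ 9.99998048e-01  1.93657694e-03  3.91103057e-04  9.14062939e-04]
 [ 1.50439421e-04 -2.72023248e-01  9.62290668e-01 -1.77520569e-01]
 [ 0.00000000e+00  0.00000000e+00  0.00000000e+00  1.00000000e+00]]
{'time': 0.1, 'q': array([6.49225715e-05, 5.00941232e+00, 1.00413012e+01, 9.50996772e+01,
       1.42489582e-03, 8.99997988e+01]), 'qd': array([ 0.02680869, -0.19544552,  0.11764257, -0.12923839, -0.00965214,
       -0.09428993]), 'joint_efforts': array([ 5.47294949e-04, -5.21561801e+01,  4.65652657e+01,  1.59993977e-02,
       -1.19309320e-06, -5.24902489e-06]), 'ee_pos': array([5.49768012e-01, 8.57609478e-06, 1.95860609e-01]), 'tcp_rot': array([-1.79932212e+02, -1.42513287e-03,  9.00002644e+01]), 'wrist_force': array([ 1.09476931, -0.45292532, -0.18162099]), 'torque': array([-0.03846129, -0.03112834, -0.00960012]), 'grasp_force': 0.0, 'opening': 0.08566177136222881}
```

View pics/scene0.png

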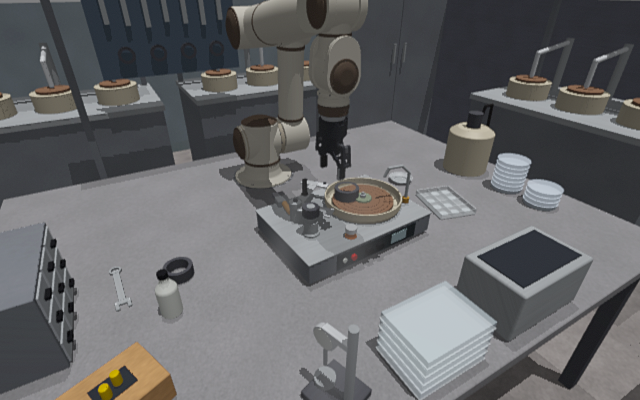

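View pics/side0.png

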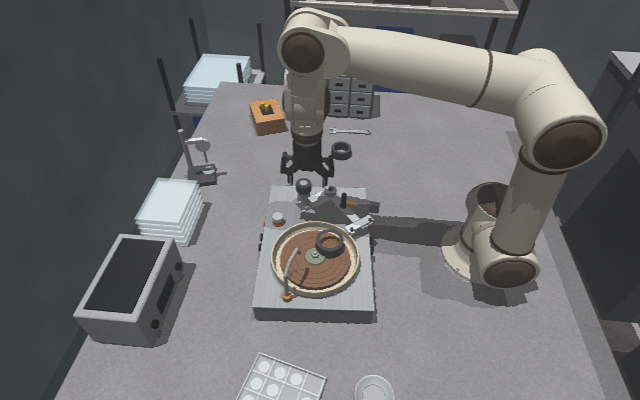

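The scene view shows the machine with the knob near (311,211) and the black handle near (304,186). In the side view the knob is near (304,184), the pivot near (330,191) and the handle near (344,200). The deck is roughly aligned with the world axes.

```bash
python3 - <<'E'
import cv2,numpy as np
a=cv2.imread('pics/scene0.png')[160:260,250:410];b=cv2.imread('pics/side0.png')[165:265,245:385]
a=cv2.resize(a,(640,400),interpolation=2)[:, :400];b=cv2.resize(b,(560,400),interpolation=2)
w=cv2.imread('pics/wrist0.png')
cv2.imwrite('pics/c0.png',np.hstack([a[:,:380],b[:,:420]]))
E
```

```text
(no output)
```

View pics/wrist0.png

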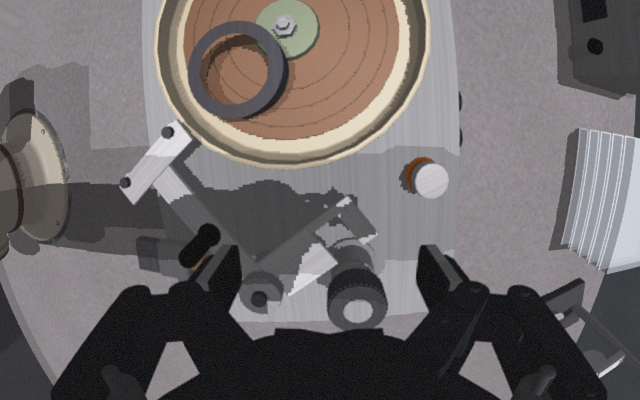

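View pics/c0.png

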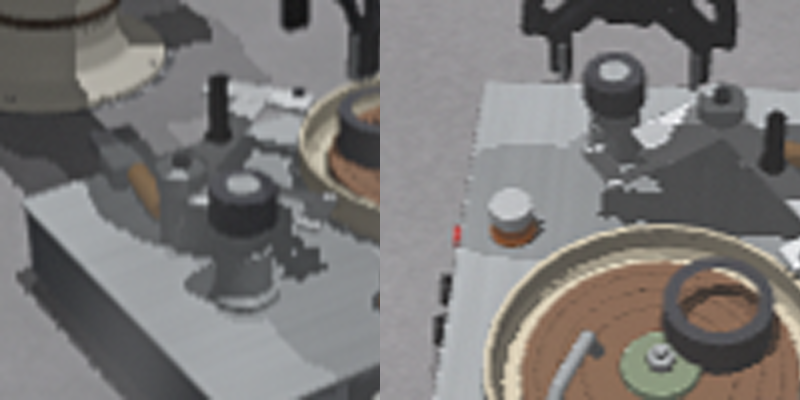

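The wrist view shows the knob top at (357,312), the handle top at (207,232), the pivot cap at (260,290) and the grease pot at (430,180). Now I'll compute positions from these.

```bash
cat >> h.py <<'E'
from scipy.spatial.transform import Rotation as R
def wpix(d,u,v,z):
    K=d['K'];M=d['mount'];a=np.array([(u-K[0,2]),(v-K[1,2])])/K[0,0];t=np.hypot(*a)
    ray=np.array([*(a/max(t,1e-9)*np.sin(t)),np.cos(t)])
    T=R.from_euler('xyz',d['r'],degrees=True).as_matrix()
    o=T@M[:3,3]+d['p']; r=T@M[:3,:3]@ray
    return o+r*(z-o[2])/r[2]
def pix(d,u,v,z):
    K=d['K'];E=d['extrinsics'];r=E[:3,:3]@np.linalg.solve(K,[u,v,1.]);o=E[:3,3];return o+r*(z-o[2])/r[2]
E
python3 - <<'E'
from h import *
np.set_printoptions(precision=4,suppress=True)
d=np.load('pics/wrist0.png.npz');s=np.load('pics/side0.png.npz');c=np.load('pics/scene0.png.npz')
print('knob',wpix(d,357,312,.1735),pix(s,245+234/4,165+70/4,.1735),pix(c,250+243/4,160+185/4,.1735))
print('handle',wpix(d,207,232,.187),pix(s,245+(775-380)/4,165+113/4,.187),pix(c,250+218/4,160+76/4,.187))
for z in (.14,.15,.155): print('pivot',z,wpix(d,259,298,z),pix(s,245+(722-380)/4,165+89/4,z))
print('boss? pot',wpix(d,431,180,.112))
# deck corners side
print([pix(s,*p,.08) for p in [(271,186),(373,310),(254,310),(367,186)]])
E
```

```text
knob [ 0.5735 -0.0823  0.1735] [ 0.5727 -0.0782  0.1735] [ 0.5759 -0.0816  0.1735]
handle [ 0.4675 -0.009   0.187 ] [ 0.4456 -0.031   0.187 ] [ 0.4451 -0.0312  0.187 ]
pivot 0.14 [ 0.4873 -0.0933  0.14  ] [ 0.4893 -0.1012  0.14  ]
pivot 0.15 [ 0.49   -0.0864  0.15  ] [ 0.4888 -0.0908  0.15  ]
pivot 0.155 [ 0.4914 -0.0829  0.155 ] [ 0.4885 -0.0856  0.155 ]
boss? pot [0.6425 0.011  0.112 ]
[array([ 0.6941, -0.1471,  0.08  ]), array([0.3452, 0.2857, 0.08  ]), array([0.6539, 0.3174, 0.08  ]), array([ 0.3685, -0.1836,  0.08  ])]
```

```bash
python3 -m handwheel '[{"tx":-0.008,"ty":-0.026,"jaw":0.2},{"tx":-0.008,"ty":-0.026,"jaw":0.2},{"tx":-0.008,"ty":-0.026,"jaw":0.2},{"tx":-0.007,"ty":-0.0265,"jaw":0.2},{"az":-10,"jaw":0.2},{"az":-10,"jaw":0.2},{"tz":0.01,"jaw":0.2},{"tz":0.012,"jaw":0.2},{"tz":0.012,"jaw":0.2},{"tz":0.012,"jaw":0.2}]' 20; python3 -c "
from h import *
print(save('wrist','w1.png')[0]['wrist_force'])"
```

```text
[-0.3890236  -0.11805998 -0.92718036]$[0]: bad value
```

View pics/w1.png

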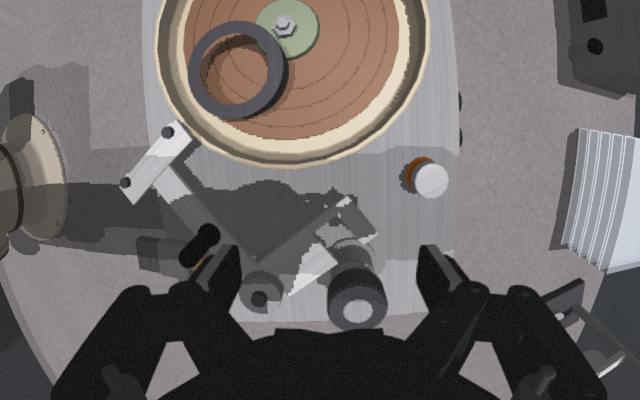

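The picture is unchanged because the call was refused; it seems each row needs every key.

```bash
python3 -m handwheel '[{"tx":-0.008,"ty":-0.026,"tz":0,"ax":0,"ay":0,"az":0,"jaw":0.2},{"tx":-0.008,"ty":-0.026,"tz":0,"ax":0,"ay":0,"az":0,"jaw":0.2},{"tx":-0.008,"ty":-0.026,"tz":0,"ax":0,"ay":0,"az":0,"jaw":0.2},{"tx":-0.007,"ty":-0.0265,"tz":0,"ax":0,"ay":0,"az":0,"jaw":0.2},{"tx":0,"ty":0,"tz":0,"ax":0,"ay":0,"az":-10,"jaw":0.2},{"tx":0,"ty":0,"tz":0,"ax":0,"ay":0,"az":-10,"jaw":0.2},{"tx":0,"ty":0,"tz":0.01,"ax":0,"ay":0,"az":0,"jaw":0.2},{"tx":0,"ty":0,"tz":0.012,"ax":0,"ay":0,"az":0,"jaw":0.2},{"tx":0,"ty":0,"tz":0.012,"ax":0,"ay":0,"az":0,"jaw":0.2},{"tx":0,"ty":0,"tz":0.012,"ax":0,"ay":0,"az":0,"jaw":0.2}]' 20; python3 -c "
from h import *
print(save('wrist','w2.png')[0]['wrist_force'])"
```

```text
time: 1.45
ee_pos: [0.4453, -0.031, 0.1493]
tcp_rot: [-180.0, -0.0, 109.9]
wrist_force: [-1.3, -0.2, 0.1]
opening: 0.0512
grasp_force: 0.0
[-1.34149977 -0.19361365  0.07430409]
```

View pics/w2.png

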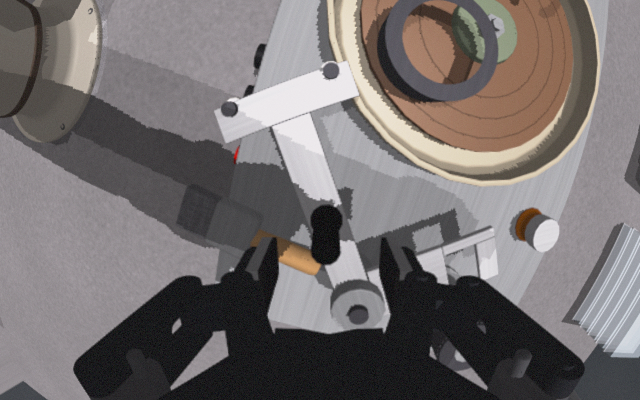

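The handle top at (326,250) sits between the fingers, so I'll push along tool +y.

```bash
python3 -m handwheel '[{"tx":0,"ty":0.005,"tz":0,"ax":0,"ay":0,"az":0,"jaw":0.2},{"tx":0,"ty":0.005,"tz":0,"ax":0,"ay":0,"az":0,"jaw":0.2},{"tx":0,"ty":0.005,"tz":0,"ax":0,"ay":0,"az":0,"jaw":0.2},{"tx":0,"ty":0.005,"tz":0,"ax":0,"ay":0,"az":0,"jaw":0.2},{"tx":0,"ty":0.005,"tz":0,"ax":0,"ay":0,"az":0,"jaw":0.2},{"tx":0,"ty":0.005,"tz":0,"ax":0,"ay":0,"az":0,"jaw":0.2},{"tx":0,"ty":0.005,"tz":0,"ax":0,"ay":0,"az":0,"jaw":0.2},{"tx":0,"ty":0.004,"tz":0,"ax":0,"ay":0,"az":0,"jaw":0.2},{"tx":0,"ty":0.003,"tz":0,"ax":0,"ay":0,"az":0,"jaw":0.2},{"tx":0,"ty":0,"tz":0,"ax":0,"ay":0,"az":0,"jaw":0.2}]'; python3 -c "
from h import *
print(save('wrist','w3.png')[0]['wrist_force'])"
```

```text
time: 2.75
ee_pos: [0.4851, -0.0166, 0.1504]
tcp_rot: [-180.0, -0.0, 110.0]
wrist_force: [-0.3, -0.1, 0.0]
opening: 0.0511
grasp_force: 0.0
[-0.30304982 -0.13089863  0.03196433]
```

View pics/w3.png

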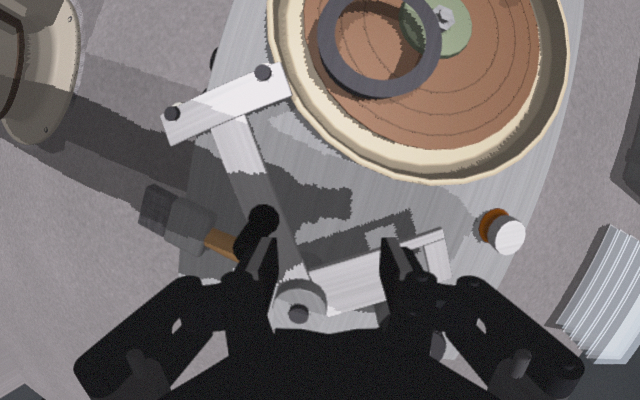

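The handle now appears beyond the left finger and the arm has not turned, so the finger must have passed beside it. I'll recompute the handle position.

```bash
python3 - <<'E'
from h import *
np.set_printoptions(precision=4,suppress=True)
d0=np.load('pics/wrist0.png.npz');d=np.load('pics/w2.png.npz');e=np.load('pics/w3.png.npz')
for z in(.132,.187): print(z,wpix(d0,190,258,z),wpix(d0,208,232,z),wpix(d,326,248,z),wpix(d,326,220,z),wpix(e,263,215,z),wpix(e,247,245,z))
print('rollers',[wpix(q,*p,.14) for q,p in [(d,(230,108)),(d,(331,71)),(e,(172,114)),(e,(263,73))]])
print('rollers0',[wpix(q,*p,.14) for q,p in [(d0,(126,183)),(d0,(168,132))]])
s=telemetry.get_obs()
T=R.from_euler('xyz',s['tcp_rot'],degrees=True).as_matrix();M=d['mount'];K=d['K']
for y in(-.025,.025):
  for z in (0,-.019):
    p=np.linalg.inv(M)@[0,y,z,1];r=np.hypot(p[0],p[1]);t=np.arctan2(r,p[2]);print('pad',y,z,K[:2,2]+K[0,0]*t*p[:2]/r)
E
```

```text
0.132 [ 0.4209 -0.0591  0.132 ] [ 0.4438 -0.0319  0.132 ] [ 0.4524 -0.0531  0.132 ] [ 0.4454 -0.0336  0.132 ] [ 0.4439 -0.0312  0.132 ] [ 0.4391 -0.0572  0.132 ]
0.187 [ 0.4505 -0.03    0.187 ] [ 0.4682 -0.009   0.187 ] [ 0.4441 -0.0287  0.187 ] [ 0.439  -0.0147  0.187 ] [ 0.4491 -0.009   0.187 ] [ 0.4457 -0.0277  0.187 ]
rollers [array([0.3643, 0.0167, 0.14  ]), array([0.4155, 0.0573, 0.14  ]), array([0.365 , 0.0159, 0.14  ]), array([0.4166, 0.0576, 0.14  ])]
rollers0 [array([0.3673, 0.0156, 0.14  ]), array([0.4186, 0.0581, 0.14  ])]
pad -0.025 0 [286.622  225.4417]
pad -0.025 -0.019 [282.3297 237.5398]
pad 0.025 0 [367.6963 225.6231]
pad 0.025 -0.019 [371.6943 237.752 ]
```

```bash
python3 - <<'E'
from h import *
save('scene','s3.png');save('side','d3.png')
a=cv2.imread('pics/s3.png')[140:240,260:360];b=cv2.imread('pics/d3.png')[130:230,285:385]
f=lambda i:cv2.resize(i,(400,400),interpolation=2)
w=cv2.imread('pics/w3.png')[190:340,200:420]
cv2.imwrite('pics/c3.png',np.hstack([f(a),f(b)]))
d=np.load('pics/wrist0.png.npz');M=d['mount'];K=d['K']
for y in(-.0425,-.025):
  for z in (0,-.013,-.025,-.04):
    p=np.linalg.inv(M)@[.011,y,z,1];r=np.hypot(p[0],p[1]);t=np.arctan2(r,p[2]);print('pad',y,z,K[:2,2]+K[0,0]*t*p[:2]/r)
E
```

```text
pad -0.0425 0 [257.54894477 208.73481915]
pad -0.0425 -0.013 [252.69169324 215.67444124]
pad -0.0425 -0.025 [247.62177438 222.96604699]
pad -0.0425 -0.04 [240.33021094 233.54088377]
pad -0.025 0 [285.61412425 208.91917733]
pad -0.025 -0.013 [282.60357925 215.97073194]
pad -0.025 -0.025 [279.44568475 223.40670424]
pad -0.025 -0.04 [274.87412782 234.24407481]
```

View pics/c3.png

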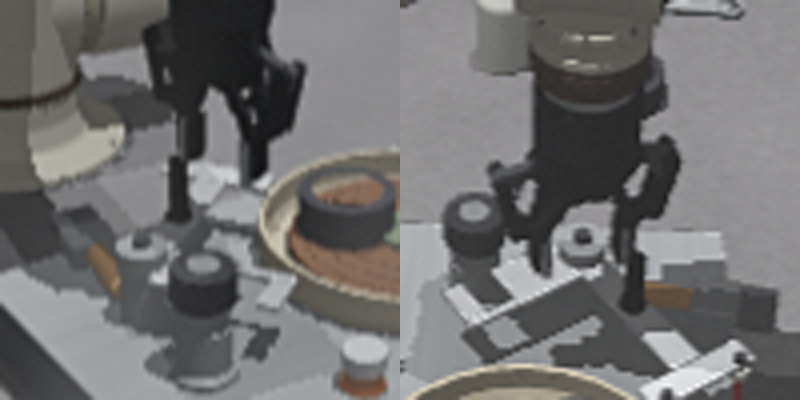

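```bash
python3 - <<'E'
from h import *
np.set_printoptions(precision=4,suppress=True)
s=np.load('pics/s3.png.npz');d=np.load('pics/d3.png.npz')
P=lambda c:c['K']@np.linalg.inv(c['extrinsics'])[:3]
def tri(a,b):
    X=cv2.triangulatePoints(P(s),P(d),np.float64(a),np.float64(b))[:,0];return X[:3]/X[3]
f1=tri((308,179.5),(342,195.5));f2=tri((323.5,185),(320.7,198.8));pg=tri((260+178/4,140+158/4),(285+237/4,130+253/4))
print(f1,f2,pg)
o=telemetry.get_obs();T=R.from_euler('xyz',o['tcp_rot'],degrees=True).as_matrix()
for f in (f1,f2,pg): print('tool',T.T@(f-o['ee_pos']))
E
```

```text
[ 0.4504 -0.0221  0.1855] [ 0.511  -0.0008  0.1876] [ 0.4445 -0.0317  0.1857]
tool [ 0.0067 -0.0343 -0.035 ]
tool [ 0.0059  0.03   -0.0371]
tool [-0.0003 -0.0431 -0.0352]
```

Triangulation puts the real fingertips about 36 mm behind the nominal TCP, at z≈0.186, so they passed just over the peg. I'll go back and descend lower.

```bash
python3 -m handwheel '[{"tx":0,"ty":0,"tz":-0.012,"ax":0,"ay":0,"az":0,"jaw":0.2},{"tx":0,"ty":-0.014,"tz":0,"ax":0,"ay":0,"az":0,"jaw":0.2},{"tx":0,"ty":-0.014,"tz":0,"ax":0,"ay":0,"az":0,"jaw":0.2},{"tx":0,"ty":-0.015,"tz":0,"ax":0,"ay":0,"az":0,"jaw":0.2},{"tx":0,"ty":0,"tz":0.007,"ax":0,"ay":0,"az":0,"jaw":0.2},{"tx":0,"ty":0,"tz":0.007,"ax":0,"ay":0,"az":0,"jaw":0.2},{"tx":0,"ty":0,"tz":0.007,"ax":0,"ay":0,"az":0,"jaw":0.2},{"tx":0,"ty":0,"tz":0.006,"ax":0,"ay":0,"az":0,"jaw":0.2},{"tx":0,"ty":0,"tz":0.006,"ax":0,"ay":0,"az":0,"jaw":0.2},{"tx":0,"ty":0,"tz":0,"ax":0,"ay":0,"az":0,"jaw":0.2}]'; python3 -m handwheel '[{"tx":0,"ty":0.005,"tz":0,"ax":0,"ay":0,"az":0,"jaw":0.2},{"tx":0,"ty":0.005,"tz":0,"ax":0,"ay":0,"az":0,"jaw":0.2},{"tx":0,"ty":0.004,"tz":0,"ax":0,"ay":0,"az":0,"jaw":0.2},{"tx":0,"ty":0.003,"tz":0,"ax":0,"ay":0,"az":0,"jaw":0.2},{"tx":0,"ty":0.003,"tz":0,"ax":0,"ay":0,"az":0,"jaw":0.2},{"tx":0,"ty":0.003,"tz":0,"ax":0,"ay":0,"az":0,"jaw":0.2},{"tx":0,"ty":0.003,"tz":0,"ax":0,"ay":0,"az":0,"jaw":0.2},{"tx":0,"ty":0.003,"tz":0,"ax":0,"ay":0,"az":0,"jaw":0.2},{"tx":0,"ty":0.003,"tz":0,"ax":0,"ay":0,"az":0,"jaw":0.2},{"tx":0,"ty":0.002,"tz":0,"ax":0,"ay":0,"az":0,"jaw":0.2}]'
```

```text
time: 4.15
ee_pos: [0.4443, -0.0313, 0.1289]
tcp_rot: [-180.0, -0.0, 110.0]
wrist_force: [-0.8, 0.7, 0.1]
opening: 0.0511
grasp_force: 0.0
time: 5.4
ee_pos: [0.4761, -0.0195, 0.1292]
tcp_rot: [-179.9, -0.0, 110.0]
wrist_force: [-4.3, 2.3, 0.7]
opening: 0.0513
grasp_force: 1.6
```

```bash
python3 -m handwheel '[{"tx":0,"ty":0.003,"tz":0,"ax":0,"ay":0,"az":0,"jaw":0.2},{"tx":0,"ty":0.003,"tz":0,"ax":0,"ay":0,"az":0,"jaw":0.2},{"tx":0,"ty":0.003,"tz":0,"ax":0,"ay":0,"az":0,"jaw":0.2},{"tx":0,"ty":0.002,"tz":0,"ax":0,"ay":0,"az":0,"jaw":0.2},{"tx":0,"ty":0.002,"tz":0,"ax":0,"ay":0,"az":0,"jaw":0.2},{"tx":0,"ty":0.002,"tz":0,"ax":0,"ay":0,"az":0,"jaw":0.2},{"tx":0,"ty":0.001,"tz":0,"ax":0,"ay":0,"az":0,"jaw":0.2},{"tx":0,"ty":0.001,"tz":0,"ax":0,"ay":0,"az":0,"jaw":0.2},{"tx":0,"ty":0.001,"tz":0,"ax":0,"ay":0,"az":0,"jaw":0.2},{"tx":0,"ty":0,"tz":0,"ax":0,"ay":0,"az":0,"jaw":0.2}]'; cat >> h.py <<'E'
def rollers(fn):
    # dark roller blobs: print candidates
    o,c=save('wrist',fn)
E
python3 - <<'E'
from h import *
np.set_printoptions(precision=4,suppress=True)
o,c=save('wrist','w4.png'); a0=cv2.imread('pics/w3.png');
# track roller template from w3 crop around (263,73),(172,114)
i=cv2.imread('pics/w4.png'); d=np.load('pics/w4.png.npz')
for u,v in [(263,73),(172,114)]:
    t=a0[v-12:v+13,u-12:u+13]; m=cv2.matchTemplate(i,t,cv2.TM_CCOEFF_NORMED);_,s,_,l=cv2.minMaxLoc(m);print(s,l[0]+12,l[1]+12,wpix(d,l[0]+12,l[1]+12,.14))
E
```

```text
time: 6.65
ee_pos: [0.4936, -0.0136, 0.1296]
tcp_rot: [180.0, 0.0, 110.0]
wrist_force: [-2.1, -1.0, -1.0]
opening: 0.0518
grasp_force: 0.6
0.8524919748306274 266 67 [0.4308 0.0631 0.14  ]
0.8308253884315491 267 68 [0.4315 0.0627 0.14  ]
```

```bash
python3 -m handwheel '[{"tx":0,"ty":0.001,"tz":0,"ax":0,"ay":0,"az":0,"jaw":0.2},{"tx":0,"ty":0.001,"tz":0,"ax":0,"ay":0,"az":0,"jaw":0.2},{"tx":0,"ty":0.001,"tz":0,"ax":0,"ay":0,"az":0,"jaw":0.2},{"tx":0,"ty":0.001,"tz":0,"ax":0,"ay":0,"az":0,"jaw":0.2},{"tx":0,"ty":0.001,"tz":0,"ax":0,"ay":0,"az":0,"jaw":0.2},{"tx":0,"ty":0,"tz":0,"ax":0,"ay":0,"az":0,"jaw":0.2},{"tx":0,"ty":0,"tz":0,"ax":0,"ay":0,"az":0,"jaw":0.2},{"tx":0,"ty":0,"tz":0,"ax":0,"ay":0,"az":0,"jaw":0.2},{"tx":0,"ty":0,"tz":0,"ax":0,"ay":0,"az":0,"jaw":0.2},{"tx":0,"ty":0,"tz":0,"ax":0,"ay":0,"az":0,"jaw":0.2}]'
```

```text
time: 7.95
ee_pos: [0.4982, -0.0117, 0.1295]
tcp_rot: [180.0, -0.0, 110.0]
wrist_force: [-1.3, 0.2, 0.1]
opening: 0.051
grasp_force: 0.1
```

```bash
python3 -m handwheel '[{"tx":0,"ty":0.001,"tz":0,"ax":0,"ay":0,"az":0,"jaw":0.2},{"tx":0,"ty":0.001,"tz":0,"ax":0,"ay":0,"az":0,"jaw":0.2},{"tx":0,"ty":0.001,"tz":0,"ax":0,"ay":0,"az":0,"jaw":0.2},{"tx":0,"ty":0.001,"tz":0,"ax":0,"ay":0,"az":0,"jaw":0.2},{"tx":0,"ty":0.001,"tz":0,"ax":0,"ay":0,"az":0,"jaw":0.2},{"tx":0,"ty":0,"tz":0,"ax":0,"ay":0,"az":0,"jaw":0.2},{"tx":0,"ty":0,"tz":0,"ax":0,"ay":0,"az":0,"jaw":0.2},{"tx":0,"ty":0,"tz":0,"ax":0,"ay":0,"az":0,"jaw":0.2},{"tx":0,"ty":0,"tz":0,"ax":0,"ay":0,"az":0,"jaw":0.2},{"tx":0,"ty":0,"tz":0,"ax":0,"ay":0,"az":0,"jaw":0.2}]'; python3 - <<'E'
from h import *
save('wrist','w5.png')
E
```

```text
time: 9.2
ee_pos: [0.5002, -0.0113, 0.1293]
tcp_rot: [-179.7, 0.0, 110.0]
wrist_force: [-14.4, -7.3, 5.9]
opening: 0.0515
grasp_force: 8.3
```

View pics/w5.png

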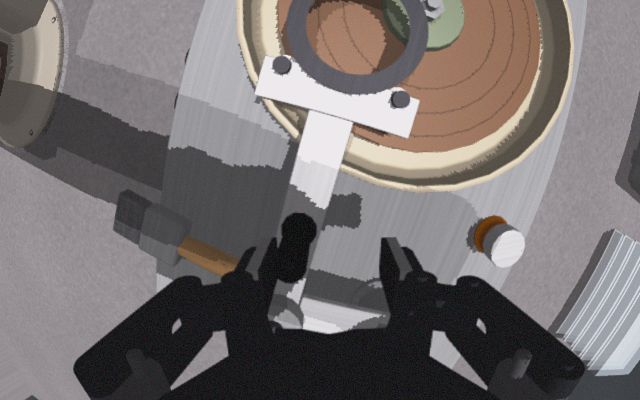

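Both rollers, at (282,65) and (400,99), now lie against the ring, and the 16 N reaction confirms the arm is on its stop. I'll back off, raise the gripper and go over the knob.

```bash
python3 -m handwheel '[{"tx":0,"ty":-0.004,"tz":0,"ax":0,"ay":0,"az":0,"jaw":0.2},{"tx":0,"ty":-0.004,"tz":0,"ax":0,"ay":0,"az":0,"jaw":0.2},{"tx":0,"ty":0,"tz":-0.015,"ax":0,"ay":0,"az":0,"jaw":0.2},{"tx":0,"ty":0,"tz":-0.02,"ax":0,"ay":0,"az":0,"jaw":0.2},{"tx":0,"ty":0,"tz":-0.02,"ax":0,"ay":0,"az":0,"jaw":0.3},{"tx":-0.022,"ty":0.013,"tz":0,"ax":0,"ay":0,"az":0,"jaw":0.5},{"tx":-0.023,"ty":0.013,"tz":0,"ax":0,"ay":0,"az":0,"jaw":0.5},{"tx":-0.023,"ty":0.013,"tz":0,"ax":0,"ay":0,"az":0,"jaw":0.5},{"tx":-0.023,"ty":0.0145,"tz":0,"ax":0,"ay":0,"az":0,"jaw":0.5},{"tx":0,"ty":0,"tz":0,"ax":0,"ay":0,"az":0,"jaw":0.5}]'; python3 - <<'E'
from h import *
np.set_printoptions(precision=4,suppress=True)
s=np.load('pics/s3.png.npz');d=np.load('pics/d3.png.npz')
P=lambda c:c['K']@np.linalg.inv(c['extrinsics'])[:3]
X=cv2.triangulatePoints(P(s),P(d),np.float64((311,206.2)),np.float64((303.2,182.5)))[:,0];print('knob',X[:3]/X[3])
o,c=save('wrist','w6.png');print(o['q'],o['torque'],o['wrist_force'])
e=np.load('pics/w5.png.npz');r=[wpix(e,282,65,.14),wpix(e,400,99,.14)];print(r)
save('side','d6.png')
a=cv2.imread('pics/w6.png')[150:350,180:480];b=cv2.imread('pics/d6.png')[140:220,265:365]
cv2.imwrite('pics/c6.png',np.hstack([cv2.resize(a,(450,300)),cv2.resize(b,(350,280),interpolation=2)[:, :].copy() if 0 else cv2.resize(b,(350,300),interpolation=2)]))
E
```

```text
time: 10.5
ee_pos: [0.5778, -0.0808, 0.1846]
tcp_rot: [180.0, -0.0, 109.9]
wrist_force: [0.1, 0.8, 0.5]
opening: 0.0641
grasp_force: 0.0
knob [ 0.5738 -0.0797  0.172 ]
[-7.9686  9.399  13.6285 94.2199  0.0056 62.0928] [-0.0017  0.0664 -0.0198] [0.1256 0.8176 0.5121]
[array([0.4454, 0.0691, 0.14  ]), array([0.5111, 0.0738, 0.14  ])]
```

View pics/c6.png

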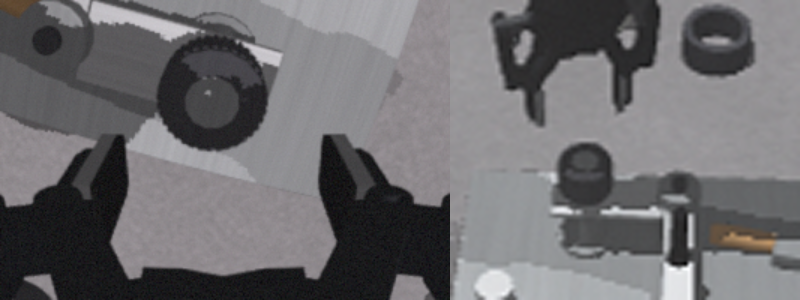

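From close by, the knob top is at about (321,215) in the full wrist frame, and the arm's side leg reaches the screw. Next I'll rotate anticlockwise for wrist range, then measure again.

```bash
python3 -m handwheel '[{"tx":0,"ty":0,"tz":0,"ax":0,"ay":0,"az":-10.2,"jaw":0.6},{"tx":0,"ty":0,"tz":0,"ax":0,"ay":0,"az":-10.2,"jaw":0.6},{"tx":0,"ty":0,"tz":0,"ax":0,"ay":0,"az":-10.2,"jaw":0.6},{"tx":0,"ty":0,"tz":0,"ax":0,"ay":0,"az":-10.2,"jaw":0.6},{"tx":0,"ty":0,"tz":0,"ax":0,"ay":0,"az":-10.2,"jaw":0.6},{"tx":0,"ty":0,"tz":0,"ax":0,"ay":0,"az":-10.2,"jaw":0.6},{"tx":0,"ty":0,"tz":0,"ax":0,"ay":0,"az":-10.2,"jaw":0.6},{"tx":0,"ty":0,"tz":0,"ax":0,"ay":0,"az":-10.2,"jaw":0.6},{"tx":0,"ty":0,"tz":0,"ax":0,"ay":0,"az":-10.2,"jaw":0.6},{"tx":0,"ty":0,"tz":0,"ax":0,"ay":0,"az":-10.2,"jaw":0.6}]'; python3 - <<'E'
from h import *
np.set_printoptions(precision=4,suppress=True)
o,c=save('wrist','w7.png');print(o['q'],o['torque'],o['ee_pos'])
# dark ring (knurled knob): fit the disc/knob by Hough near expected
for f in('w6.png','w7.png'):
    g=cv2.imread('pics/'+f,0);d=np.load('pics/'+f+'.npz')
    for rr in((12,24),(28,48)):
        h=cv2.HoughCircles(cv2.GaussianBlur(g[150:280,240:420],(3,3),0),cv2.HOUGH_GRADIENT,1,40,param1=80,param2=12,minRadius=rr[0],maxRadius=rr[1])
        if h is not None:
            for x,y,r in h[0][:3]: print(f,x+240,y+150,r,wpix(d,x+240,y+150,.1735))
E
```

```text
time: 11.85
ee_pos: [0.5762, -0.0793, 0.1854]
tcp_rot: [-180.0, 0.0, -147.6]
wrist_force: [0.1, 0.3, -0.1]
opening: 0.068
grasp_force: 0.0
[ -7.8455   9.1234  13.4002  94.2263   0.0111 -40.2244] [-0.0255  0.0118 -0.0248] [ 0.5762 -0.0793  0.1854]
w6.png 320.5 218.5 17.7 [ 0.5735 -0.0817  0.1735]
w6.png 322.5 178.5 22.3 [ 0.5658 -0.0564  0.1735]
w6.png 320.5 212.5 37.4 [ 0.5721 -0.0778  0.1735]
w6.png 275.5 192.5 33.0 [ 0.5407 -0.0751  0.1735]
w7.png 328.5 211.5 18.3 [ 0.5721 -0.0828  0.1735]
w7.png 369.5 277.5 15.9 [ 0.5982 -0.0318  0.1735]
w7.png 328.5 209.5 36.4 [ 0.5709 -0.0835  0.1735]
w7.png 287.5 237.5 46.3 [ 0.6023 -0.096   0.1735]
```

```bash
python3 -m handwheel '[{"tx":0.0036,"ty":-0.0003,"tz":0,"ax":0,"ay":0,"az":0,"jaw":0.6},{"tx":0,"ty":0,"tz":0,"ax":0,"ay":0,"az":-10,"jaw":0.6},{"tx":0,"ty":0,"tz":0.01,"ax":0,"ay":0,"az":-10,"jaw":0.6},{"tx":0,"ty":0,"tz":0.01,"ax":0,"ay":0,"az":0,"jaw":0.6},{"tx":0,"ty":0,"tz":0.01,"ax":0,"ay":0,"az":0,"jaw":0.6},{"tx":0,"ty":0,"tz":0.01,"ax":0,"ay":0,"az":0,"jaw":0.6},{"tx":0,"ty":0,"tz":0.01,"ax":0,"ay":0,"az":0,"jaw":0.6},{"tx":0,"ty":0,"tz":0.009,"ax":0,"ay":0,"az":0,"jaw":0.6},{"tx":0,"ty":0,"tz":0.008,"ax":0,"ay":0,"az":0,"jaw":0.6},{"tx":0,"ty":0,"tz":0,"ax":0,"ay":0,"az":0,"jaw":0.6}]'; python3 -m handwheel '[{"tx":0,"ty":0,"tz":0,"ax":0,"ay":0,"az":0,"jaw":0.4},{"tx":0,"ty":0,"tz":0,"ax":0,"ay":0,"az":0,"jaw":0.25},{"tx":0,"ty":0,"tz":0,"ax":0,"ay":0,"az":0,"jaw":0.15},{"tx":0,"ty":0,"tz":0,"ax":0,"ay":0,"az":0,"jaw":0.05},{"tx":0,"ty":0,"tz":0,"ax":0,"ay":0,"az":0,"jaw":0},{"tx":0,"ty":0,"tz":0,"ax":0,"ay":0,"az":0,"jaw":0},{"tx":0,"ty":0,"tz":0,"ax":0,"ay":0,"az":0,"jaw":0},{"tx":0,"ty":0,"tz":0,"ax":0,"ay":0,"az":0,"jaw":0},{"tx":0,"ty":0,"tz":0,"ax":0,"ay":0,"az":0,"jaw":0},{"tx":0,"ty":0,"tz":0,"ax":0,"ay":0,"az":0,"jaw":0}]' 20; python3 -c "
from h import *
o=telemetry.get_obs();print(o['torque'],o['q'][5])"
```

```text
time: 13.15
ee_pos: [0.5734, -0.0822, 0.1167]
tcp_rot: [179.9, -0.0, -128.0]
wrist_force: [-0.4, 0.4, -0.3]
opening: 0.0682
grasp_force: 0.0
time: 14.4
ee_pos: [0.573, -0.0815, 0.118]
tcp_rot: [179.9, 0.0, -128.0]
wrist_force: [-6.2, 4.2, 5.0]
opening: 0.0469
grasp_force: 20.3
[ 0.97533375  1.32858261 -0.01809039] -60.15364528472025
```

```bash
python3 -m handwheel '[{"tx":0,"ty":0.0005,"tz":-0.0005,"ax":0,"ay":0,"az":0,"jaw":0},{"tx":0,"ty":0.0005,"tz":0,"ax":0,"ay":0,"az":0,"jaw":0},{"tx":0,"ty":0,"tz":0,"ax":0,"ay":0,"az":0,"jaw":0},{"tx":0,"ty":0,"tz":0,"ax":0,"ay":0,"az":0,"jaw":0},{"tx":0,"ty":0,"tz":0,"ax":0,"ay":0,"az":3,"jaw":0},{"tx":0,"ty":0,"tz":0.0001,"ax":0,"ay":0,"az":3,"jaw":0},{"tx":0,"ty":0,"tz":0.0001,"ax":0,"ay":0,"az":3,"jaw":0},{"tx":0,"ty":0,"tz":0,"ax":0,"ay":0,"az":0,"jaw":0},{"tx":0,"ty":0,"tz":0,"ax":0,"ay":0,"az":0,"jaw":0},{"tx":0,"ty":0,"tz":0,"ax":0,"ay":0,"az":0,"jaw":0}]'; python3 -c "
from h import *
o=telemetry.get_obs();print(o['torque'],o['q'][5])"
```

```text
time: 15.65
ee_pos: [0.573, -0.0815, 0.1179]
tcp_rot: [180.0, 0.0, -136.9]
wrist_force: [-4.1, 3.0, 4.8]
opening: 0.0471
grasp_force: 20.8
[0.80717102 0.881139   0.18034394] -51.19267542743486
```

```bash
python3 -m handwheel '[{"tx":0,"ty":0.0005,"tz":-0.0005,"ax":0,"ay":0,"az":0,"jaw":0},{"tx":0,"ty":0.0005,"tz":-0.0005,"ax":0,"ay":0,"az":0,"jaw":0},{"tx":0,"ty":0,"tz":0,"ax":0,"ay":0,"az":0,"jaw":0},{"tx":0,"ty":0,"tz":0,"ax":0,"ay":0,"az":0,"jaw":0},{"tx":0,"ty":0,"tz":0,"ax":0,"ay":0,"az":2,"jaw":0},{"tx":0,"ty":0,"tz":0.0001,"ax":0,"ay":0,"az":2,"jaw":0},{"tx":0,"ty":0,"tz":0,"ax":0,"ay":0,"az":0,"jaw":0},{"tx":0,"ty":0,"tz":0,"ax":0,"ay":0,"az":0,"jaw":0},{"tx":0,"ty":0,"tz":0,"ax":0,"ay":0,"az":0,"jaw":0},{"tx":0,"ty":0,"tz":0,"ax":0,"ay":0,"az":0,"jaw":0}]'; python3 -c "
from h import *
o=telemetry.get_obs();print(o['torque'],o['q'][5])"
```

```text
time: 16.9
ee_pos: [0.5728, -0.0814, 0.1184]
tcp_rot: [-179.9, -0.0, -141.0]
wrist_force: [4.6, -3.2, -3.7]
opening: 0.0472
grasp_force: 21.4
[-0.54999562 -0.87422723  0.16421568] -47.05796320181891
```

```bash
python3 -m handwheel '[{"tx":0,"ty":-0.0005,"tz":0.0004,"ax":0,"ay":0,"az":0,"jaw":0},{"tx":0,"ty":0,"tz":0,"ax":0,"ay":0,"az":0,"jaw":0},{"tx":0,"ty":0,"tz":0,"ax":0,"ay":0,"az":0,"jaw":0},{"tx":0,"ty":0,"tz":0,"ax":0,"ay":0,"az":0,"jaw":0},{"tx":0,"ty":0,"tz":0,"ax":0,"ay":0,"az":2,"jaw":0},{"tx":0,"ty":0,"tz":0.0001,"ax":0,"ay":0,"az":2,"jaw":0},{"tx":0,"ty":0,"tz":0,"ax":0,"ay":0,"az":0,"jaw":0},{"tx":0,"ty":0,"tz":0,"ax":0,"ay":0,"az":0,"jaw":0},{"tx":0,"ty":0,"tz":0,"ax":0,"ay":0,"az":0,"jaw":0},{"tx":0,"ty":0,"tz":0,"ax":0,"ay":0,"az":0,"jaw":0}]'; python3 -c "
from h import *
o=telemetry.get_obs();print(o['torque'],o['q'][5])"
```

```text
time: 18.15
ee_pos: [0.5727, -0.0814, 0.1182]
tcp_rot: [-180.0, 0.0, -145.1]
wrist_force: [4.6, -3.5, -2.6]
opening: 0.0473
grasp_force: 21.6
[-0.47124516 -0.79512936  0.18491872] -43.01792467926507
```

Resistance is about 0.19 N m after 17°, where a caught screw would be under 0.05. I'll treat it as crossed and turn back while watching the torque.

```bash
python3 -m handwheel '[{"tx":0,"ty":-0.0003,"tz":0.0002,"ax":0,"ay":0,"az":-4,"jaw":0},{"tx":0,"ty":0,"tz":0,"ax":0,"ay":0,"az":-4,"jaw":0},{"tx":0,"ty":0,"tz":0,"ax":0,"ay":0,"az":-4,"jaw":0},{"tx":0,"ty":0,"tz":0,"ax":0,"ay":0,"az":-4,"jaw":0},{"tx":0,"ty":0,"tz":0,"ax":0,"ay":0,"az":-4,"jaw":0},{"tx":0,"ty":0,"tz":0,"ax":0,"ay":0,"az":0,"jaw":0},{"tx":0,"ty":0,"tz":0,"ax":0,"ay":0,"az":0,"jaw":0},{"tx":0,"ty":0,"tz":0,"ax":0,"ay":0,"az":0,"jaw":0},{"tx":0,"ty":0,"tz":0,"ax":0,"ay":0,"az":0,"jaw":0},{"tx":0,"ty":0,"tz":0,"ax":0,"ay":0,"az":0,"jaw":0}]'; python3 -c "
from h import *
o=telemetry.get_obs();print(o['torque'],o['q'][5])"
```

```text
time: 19.4
ee_pos: [0.5729, -0.0814, 0.1183]
tcp_rot: [-180.0, 0.0, -125.0]
wrist_force: [1.5, 0.6, 4.4]
opening: 0.0474
grasp_force: 22.1
[ 0.11985313 -0.29262391 -0.01354543] -63.08506335867372
```

```bash
python3 -m handwheel '[{"tx":0,"ty":0,"tz":-0.0003,"ax":0,"ay":0,"az":-5,"jaw":0},{"tx":0,"ty":0,"tz":0,"ax":0,"ay":0,"az":-5,"jaw":0},{"tx":0,"ty":0,"tz":0,"ax":0,"ay":0,"az":-5,"jaw":0},{"tx":0,"ty":0,"tz":0,"ax":0,"ay":0,"az":-5,"jaw":0},{"tx":0,"ty":0,"tz":0,"ax":0,"ay":0,"az":-5,"jaw":0},{"tx":0,"ty":0,"tz":0,"ax":0,"ay":0,"az":-5,"jaw":0},{"tx":0,"ty":0,"tz":0,"ax":0,"ay":0,"az":-5,"jaw":0},{"tx":0,"ty":0,"tz":0,"ax":0,"ay":0,"az":-5,"jaw":0},{"tx":0,"ty":0,"tz":0,"ax":0,"ay":0,"az":0,"jaw":0},{"tx":0,"ty":0,"tz":0,"ax":0,"ay":0,"az":0,"jaw":0}]'; python3 -c "
from h import *
o=telemetry.get_obs();print(o['torque'],o['q'][5])"
```

```text
time: 20.65
ee_pos: [0.5728, -0.0815, 0.1188]
tcp_rot: [-180.0, -0.0, -85.0]
wrist_force: [-0.2, 0.8, 7.0]
opening: 0.0471
grasp_force: 22.6
[0.09211784 0.04247569 0.0644526 ] -103.09699932253217
```

```bash
python3 -m handwheel '[{"tx":0,"ty":0,"tz":-0.0004,"ax":0,"ay":0,"az":-5,"jaw":0},{"tx":0,"ty":0,"tz":-0.0004,"ax":0,"ay":0,"az":-5,"jaw":0},{"tx":0,"ty":0,"tz":-0.0001,"ax":0,"ay":0,"az":-5,"jaw":0},{"tx":0,"ty":0,"tz":-0.0001,"ax":0,"ay":0,"az":-5,"jaw":0},{"tx":0,"ty":0,"tz":-0.0001,"ax":0,"ay":0,"az":-5,"jaw":0},{"tx":0,"ty":0,"tz":-0.0001,"ax":0,"ay":0,"az":-5,"jaw":0},{"tx":0,"ty":0,"tz":-0.0001,"ax":0,"ay":0,"az":-5,"jaw":0},{"tx":0,"ty":0,"tz":-0.0001,"ax":0,"ay":0,"az":-5,"jaw":0},{"tx":0,"ty":0,"tz":0,"ax":0,"ay":0,"az":-5,"jaw":0},{"tx":0,"ty":0,"tz":0,"ax":0,"ay":0,"az":0,"jaw":0}]'; python3 -c "
from h import *
o=telemetry.get_obs();print(o['torque'],o['q'][5])
save('side','d8.png');save('scene','s8.png');save('wrist','w8.png')"
```

```text
time: 21.9
ee_pos: [0.5725, -0.0814, 0.1184]
tcp_rot: [180.0, 0.1, -40.0]
wrist_force: [2.6, 0.0, -5.8]
opening: 0.0472
grasp_force: 21.7
[ 0.0769462  -0.72411136 -0.01026311] -148.057558269835
```

```bash
python3 -m handwheel '[{"tx":0,"ty":0,"tz":0,"ax":0,"ay":0,"az":0,"jaw":0.4},{"tx":0,"ty":0,"tz":0,"ax":0,"ay":0,"az":0,"jaw":0.4},{"tx":0,"ty":0,"tz":0,"ax":0,"ay":0,"az":0,"jaw":0.4},{"tx":0,"ty":0,"tz":0,"ax":0,"ay":0,"az":0,"jaw":0.4},{"tx":0,"ty":0,"tz":0,"ax":0,"ay":0,"az":0,"jaw":0.4},{"tx":0,"ty":0,"tz":0,"ax":0,"ay":0,"az":0,"jaw":0.4},{"tx":0,"ty":0,"tz":0,"ax":0,"ay":0,"az":0,"jaw":0.4},{"tx":0,"ty":0,"tz":0,"ax":0,"ay":0,"az":0,"jaw":0.4},{"tx":0,"ty":0,"tz":0,"ax":0,"ay":0,"az":0,"jaw":0.4},{"tx":0,"ty":0,"tz":0,"ax":0,"ay":0,"az":0,"jaw":0.4}]'; python3 - <<'E'
from h import *
o,_=save('wrist','w9.png');save('side','d9.png');save('scene','s9.png');print(o['torque'],o['wrist_force'])
for a,b,(x0,x1,y0,y1) in (('s8','s9',(300,325,195,235)),('d8','d9',(290,318,172,200)),('w8','w9',(270,390,200,300))):
    A,B=[cv2.imread(f'pics/{i}.png',0)[y0:y1,x0:x1].astype(np.float32) for i in(a,b)]
    print(a,cv2.phaseCorrelate(A,B),np.abs(A-B).mean())
for f in('w8','w9'):
    g=cv2.imread(f'pics/{f}.png',0);h=cv2.HoughCircles(cv2.GaussianBlur(g[150:330,240:420],(3,3),0),cv2.HOUGH_GRADIENT,1,20,param1=80,param2=12,minRadius=14,maxRadius=60);print(f,None if h is None else (h[0][:4]+[240,150,0]).round(1).tolist())
E
```

```text
time: 23.3
ee_pos: [0.5728, -0.0815, 0.1197]
tcp_rot: [180.0, 0.0, -40.0]
wrist_force: [0.6, -0.9, -1.5]
opening: 0.0601
grasp_force: 0.0
[ 0.00128268 -0.02098701  0.02866816] [ 0.58138455 -0.876077   -1.51911846]
s8 ((0.505857726014618, 0.3797386985749682), 1.0216140069961548) 12.641
d8 ((-0.2769807576078147, 0.28875593638531605), 0.9446604739295111) 10.0
w8 ((0.391801373163446, -1.1988642626047294), 0.40063918511072794) 16.851166
w8 [[327.5, 254.5, 54.9], [321.5, 278.5, 58.3], [347.5, 278.5, 47.1], [295.5, 277.5, 44.9]]
w9 [[329.5, 253.5, 51.7], [330.5, 277.5, 59.4], [302.5, 202.5, 40.7], [287.5, 284.5, 42.7]]
```

```bash
python3 -m handwheel '[{"tx":0,"ty":0,"tz":0.002,"ax":0,"ay":0,"az":0,"jaw":0.4},{"tx":0,"ty":0,"tz":0.002,"ax":0,"ay":0,"az":0,"jaw":0.3},{"tx":0,"ty":0,"tz":0,"ax":0,"ay":0,"az":0,"jaw":0.2},{"tx":0,"ty":0,"tz":0,"ax":0,"ay":0,"az":0,"jaw":0.1},{"tx":0,"ty":0,"tz":0,"ax":0,"ay":0,"az":0,"jaw":0},{"tx":0,"ty":0,"tz":0,"ax":0,"ay":0,"az":0,"jaw":0},{"tx":0,"ty":0,"tz":0,"ax":0,"ay":0,"az":0,"jaw":0},{"tx":0,"ty":0,"tz":0,"ax":0,"ay":0,"az":0,"jaw":0},{"tx":0,"ty":0,"tz":0,"ax":0,"ay":0,"az":0,"jaw":0},{"tx":0,"ty":0,"tz":0,"ax":0,"ay":0,"az":0,"jaw":0}]' 20;  python3 -m handwheel '[{"tx":0,"ty":0,"tz":0,"ax":0,"ay":0,"az":3,"jaw":0},{"tx":0,"ty":0,"tz":0.0001,"ax":0,"ay":0,"az":3,"jaw":0},{"tx":0,"ty":0,"tz":0.0001,"ax":0,"ay":0,"az":3,"jaw":0},{"tx":0,"ty":0,"tz":0.0001,"ax":0,"ay":0,"az":3,"jaw":0},{"tx":0,"ty":0,"tz":0,"ax":0,"ay":0,"az":0,"jaw":0},{"tx":0,"ty":0,"tz":0,"ax":0,"ay":0,"az":0,"jaw":0},{"tx":0,"ty":0,"tz":0,"ax":0,"ay":0,"az":0,"jaw":0},{"tx":0,"ty":0,"tz":0,"ax":0,"ay":0,"az":0,"jaw":0},{"tx":0,"ty":0,"tz":0,"ax":0,"ay":0,"az":0,"jaw":0},{"tx":0,"ty":0,"tz":0,"ax":0,"ay":0,"az":0,"jaw":0}]'; python3 -c "
from h import *
o=telemetry.get_obs();print(o['torque'],o['q'][5])"
```

```text
time: 24.7
ee_pos: [0.5727, -0.0815, 0.1157]
tcp_rot: [180.0, 0.0, -40.0]
wrist_force: [-1.0, 0.9, -0.3]
opening: 0.0475
grasp_force: 20.9
time: 25.95
ee_pos: [0.5728, -0.0815, 0.1153]
tcp_rot: [180.0, 0.0, -52.0]
wrist_force: [-1.6, 0.7, -0.7]
opening: 0.047
grasp_force: 20.9
[0.09989228 0.29689258 0.06090345] -136.10637461734427
```

```bash
python3 -m handwheel '[{"tx":0,"ty":0,"tz":0.0001,"ax":0,"ay":0,"az":4,"jaw":0},{"tx":0,"ty":0,"tz":0.0001,"ax":0,"ay":0,"az":4,"jaw":0},{"tx":0,"ty":0,"tz":0.0001,"ax":0,"ay":0,"az":4,"jaw":0},{"tx":0,"ty":0,"tz":0.0001,"ax":0,"ay":0,"az":4,"jaw":0},{"tx":0,"ty":0,"tz":0.0001,"ax":0,"ay":0,"az":4,"jaw":0},{"tx":0,"ty":0,"tz":0.0001,"ax":0,"ay":0,"az":4,"jaw":0},{"tx":0,"ty":0,"tz":0,"ax":0,"ay":0,"az":0,"jaw":0},{"tx":0,"ty":0,"tz":0,"ax":0,"ay":0,"az":0,"jaw":0},{"tx":0,"ty":0,"tz":0,"ax":0,"ay":0,"az":0,"jaw":0},{"tx":0,"ty":0,"tz":0,"ax":0,"ay":0,"az":0,"jaw":0}]'; python3 -c "
from h import *
o=telemetry.get_obs();print(o['torque'],o['q'][5])"
```

```text
time: 27.2
ee_pos: [0.5728, -0.0815, 0.1147]
tcp_rot: [180.0, 0.0, -76.0]
wrist_force: [-1.2, 0.1, -1.2]
opening: 0.0474
grasp_force: 20.9
[1.78432034e-01 2.64608147e-01 1.48011848e-04] -112.12645221954334
```

The torque is zero after 36°, so it is caught. I'll carry on.

```bash
python3 -m handwheel '[{"tx":0,"ty":0,"tz":0.0002,"ax":0,"ay":0,"az":6,"jaw":0},{"tx":0,"ty":0,"tz":0.0002,"ax":0,"ay":0,"az":6,"jaw":0},{"tx":0,"ty":0,"tz":0.0002,"ax":0,"ay":0,"az":6,"jaw":0},{"tx":0,"ty":0,"tz":0.0002,"ax":0,"ay":0,"az":6,"jaw":0},{"tx":0,"ty":0,"tz":0.0001,"ax":0,"ay":0,"az":6,"jaw":0},{"tx":0,"ty":0,"tz":0.0002,"ax":0,"ay":0,"az":6,"jaw":0},{"tx":0,"ty":0,"tz":0.0002,"ax":0,"ay":0,"az":6,"jaw":0},{"tx":0,"ty":0,"tz":0.0001,"ax":0,"ay":0,"az":6,"jaw":0},{"tx":0,"ty":0,"tz":0.0001,"ax":0,"ay":0,"az":6,"jaw":0},{"tx":0,"ty":0,"tz":0,"ax":0,"ay":0,"az":0,"jaw":0}]'; python3 -c "
from h import *
o=telemetry.get_obs();print(o['torque'],o['q'][5])"
```

```text
time: 28.45
ee_pos: [0.5729, -0.0815, 0.1133]
tcp_rot: [-180.0, 0.0, -129.9]
wrist_force: [-0.4, 0.9, -3.1]
opening: 0.0473
grasp_force: 21.0
[ 0.2509903   0.11477669 -0.043783  ] -58.15172179584588
```

Ninety degrees done with no resistance. From here I'll take smaller steps.

```bash
python3 -m handwheel '[{"tx":0,"ty":0,"tz":0.0001,"ax":0,"ay":0,"az":5,"jaw":0},{"tx":0,"ty":0,"tz":0.0001,"ax":0,"ay":0,"az":5,"jaw":0},{"tx":0,"ty":0,"tz":0.0001,"ax":0,"ay":0,"az":5,"jaw":0},{"tx":0,"ty":0,"tz":0.0002,"ax":0,"ay":0,"az":5,"jaw":0},{"tx":0,"ty":0,"tz":0.0002,"ax":0,"ay":0,"az":5,"jaw":0},{"tx":0,"ty":0,"tz":0.0001,"ax":0,"ay":0,"az":5,"jaw":0},{"tx":0,"ty":0,"tz":0,"ax":0,"ay":0,"az":0,"jaw":0},{"tx":0,"ty":0,"tz":0,"ax":0,"ay":0,"az":0,"jaw":0},{"tx":0,"ty":0,"tz":0,"ax":0,"ay":0,"az":0,"jaw":0},{"tx":0,"ty":0,"tz":0,"ax":0,"ay":0,"az":0,"jaw":0}]'; python3 -c "
from h import *
o=telemetry.get_obs();print(o['torque'],o['q'][5])"
```

```text
time: 29.7
ee_pos: [0.5729, -0.0815, 0.1125]
tcp_rot: [-180.0, 0.0, -160.0]
wrist_force: [0.6, 1.5, -3.0]
opening: 0.0469
grasp_force: 21.0
[ 0.21249987 -0.13389959 -0.04182729] -28.149206023049317
```

```bash
python3 -m handwheel '[{"tx":0,"ty":0,"tz":0.0001,"ax":0,"ay":0,"az":3,"jaw":0},{"tx":0,"ty":0,"tz":0.0001,"ax":0,"ay":0,"az":3,"jaw":0},{"tx":0,"ty":0,"tz":0.0001,"ax":0,"ay":0,"az":3,"jaw":0},{"tx":0,"ty":0,"tz":0.0001,"ax":0,"ay":0,"az":3,"jaw":0},{"tx":0,"ty":0,"tz":0,"ax":0,"ay":0,"az":3,"jaw":0},{"tx":0,"ty":0,"tz":0,"ax":0,"ay":0,"az":0,"jaw":0},{"tx":0,"ty":0,"tz":0,"ax":0,"ay":0,"az":0,"jaw":0},{"tx":0,"ty":0,"tz":0,"ax":0,"ay":0,"az":0,"jaw":0},{"tx":0,"ty":0,"tz":0,"ax":0,"ay":0,"az":0,"jaw":0},{"tx":0,"ty":0,"tz":0,"ax":0,"ay":0,"az":0,"jaw":0}]'; python3 -c "
from h import *
o=telemetry.get_obs();print(o['torque'],o['q'][5])"
```

```text
time: 30.95
ee_pos: [0.5729, -0.0815, 0.1121]
tcp_rot: [180.0, 0.0, -175.0]
wrist_force: [1.4, 1.4, -2.2]
opening: 0.047
grasp_force: 21.0
[ 0.28797633 -0.22875312 -0.02735429] -13.11189498334253
```

```bash
python3 -m handwheel '[{"tx":0,"ty":0,"tz":0.0001,"ax":0,"ay":0,"az":3,"jaw":0},{"tx":0,"ty":0,"tz":0.0001,"ax":0,"ay":0,"az":3,"jaw":0},{"tx":0,"ty":0,"tz":0.0001,"ax":0,"ay":0,"az":3,"jaw":0},{"tx":0,"ty":0,"tz":0.0001,"ax":0,"ay":0,"az":3,"jaw":0},{"tx":0,"ty":0,"tz":0,"ax":0,"ay":0,"az":0,"jaw":0},{"tx":0,"ty":0,"tz":0,"ax":0,"ay":0,"az":0,"jaw":0},{"tx":0,"ty":0,"tz":0,"ax":0,"ay":0,"az":0,"jaw":0},{"tx":0,"ty":0,"tz":0,"ax":0,"ay":0,"az":0,"jaw":0},{"tx":0,"ty":0,"tz":0,"ax":0,"ay":0,"az":0,"jaw":0},{"tx":0,"ty":0,"tz":0,"ax":0,"ay":0,"az":0,"jaw":0}]'; python3 -c "
from h import *
o=telemetry.get_obs();print(o['torque'],o['q'][5])"
```

```text
time: 32.2
ee_pos: [0.5728, -0.0815, 0.1117]
tcp_rot: [180.0, 0.0, 173.0]
wrist_force: [2.0, 0.1, -2.3]
opening: 0.0471
grasp_force: 21.0
[ 0.21752142 -0.40478364  0.02502591] -1.104758780936523
```

```bash
python3 -m handwheel '[{"tx":0,"ty":0,"tz":0.0001,"ax":0,"ay":0,"az":3,"jaw":0},{"tx":0,"ty":0,"tz":0.0001,"ax":0,"ay":0,"az":3,"jaw":0},{"tx":0,"ty":0,"tz":0.0001,"ax":0,"ay":0,"az":3,"jaw":0},{"tx":0,"ty":0,"tz":0.0001,"ax":0,"ay":0,"az":3,"jaw":0},{"tx":0,"ty":0,"tz":0,"ax":0,"ay":0,"az":0,"jaw":0},{"tx":0,"ty":0,"tz":0,"ax":0,"ay":0,"az":0,"jaw":0},{"tx":0,"ty":0,"tz":0,"ax":0,"ay":0,"az":0,"jaw":0},{"tx":0,"ty":0,"tz":0,"ax":0,"ay":0,"az":0,"jaw":0},{"tx":0,"ty":0,"tz":0,"ax":0,"ay":0,"az":0,"jaw":0},{"tx":0,"ty":0,"tz":0,"ax":0,"ay":0,"az":0,"jaw":0}]'; python3 -c "
from h import *
o=telemetry.get_obs();print(o['torque'],o['q'][5])"
```

```text
time: 33.45
ee_pos: [0.5729, -0.0815, 0.1113]
tcp_rot: [180.0, 0.0, 161.0]
wrist_force: [2.3, 1.1, -1.3]
opening: 0.0472
grasp_force: 21.1
[ 0.16842474 -0.43860965  0.02643167] 10.893531605584093
```

```bash
python3 -m handwheel '[{"tx":0,"ty":0,"tz":0.0001,"ax":0,"ay":0,"az":3,"jaw":0},{"tx":0,"ty":0,"tz":0.0001,"ax":0,"ay":0,"az":3,"jaw":0},{"tx":0,"ty":0,"tz":0.0001,"ax":0,"ay":0,"az":3,"jaw":0},{"tx":0,"ty":0,"tz":0,"ax":0,"ay":0,"az":2,"jaw":0},{"tx":0,"ty":0,"tz":0,"ax":0,"ay":0,"az":0,"jaw":0},{"tx":0,"ty":0,"tz":0,"ax":0,"ay":0,"az":0,"jaw":0},{"tx":0,"ty":0,"tz":0,"ax":0,"ay":0,"az":0,"jaw":0},{"tx":0,"ty":0,"tz":0,"ax":0,"ay":0,"az":0,"jaw":0},{"tx":0,"ty":0,"tz":0,"ax":0,"ay":0,"az":0,"jaw":0},{"tx":0,"ty":0,"tz":0,"ax":0,"ay":0,"az":0,"jaw":0}]'; python3 -c "
from h import *
o=telemetry.get_obs();print(o['torque'],o['q'][5])"
```

```text
time: 34.7
ee_pos: [0.5728, -0.0815, 0.111]
tcp_rot: [180.0, 0.0, 150.0]
wrist_force: [1.1, 0.9, 1.2]
opening: 0.0471
grasp_force: 21.2
[ 0.2913541  -0.37748954  0.09439826] 21.89552825346189
```

```bash
python3 -m handwheel '[{"tx":0,"ty":0,"tz":0,"ax":0,"ay":0,"az":2,"jaw":0},{"tx":0,"ty":0,"tz":0,"ax":0,"ay":0,"az":2,"jaw":0},{"tx":0,"ty":0,"tz":0,"ax":0,"ay":0,"az":2,"jaw":0},{"tx":0,"ty":0,"tz":0,"ax":0,"ay":0,"az":0,"jaw":0},{"tx":0,"ty":0,"tz":0,"ax":0,"ay":0,"az":0,"jaw":0},{"tx":0,"ty":0,"tz":0,"ax":0,"ay":0,"az":0,"jaw":0},{"tx":0,"ty":0,"tz":0,"ax":0,"ay":0,"az":0,"jaw":0},{"tx":0,"ty":0,"tz":0,"ax":0,"ay":0,"az":0,"jaw":0},{"tx":0,"ty":0,"tz":0,"ax":0,"ay":0,"az":0,"jaw":0},{"tx":0,"ty":0,"tz":0,"ax":0,"ay":0,"az":0,"jaw":0}]'; python3 -c "
from h import *
o=telemetry.get_obs();print(o['torque'],o['q'][5])"
```

```text
time: 35.95
ee_pos: [0.5728, -0.0815, 0.111]
tcp_rot: [180.0, -0.0, 144.0]
wrist_force: [1.1, 2.0, 0.9]
opening: 0.0467
grasp_force: 21.3
[ 0.52594178 -0.41907791  0.16205633] 27.898525166600187
```

The torque is 0.16 N m, rising about 0.65 N m per rad, which matches the seated screw. I'll release, raise the gripper, and check the height from the images.

```bash
python3 -m handwheel '[{"tx":0,"ty":0,"tz":0,"ax":0,"ay":0,"az":0,"jaw":0.1},{"tx":0,"ty":0,"tz":0,"ax":0,"ay":0,"az":0,"jaw":0.3},{"tx":0,"ty":0,"tz":0,"ax":0,"ay":0,"az":0,"jaw":0.6},{"tx":0,"ty":0,"tz":0,"ax":0,"ay":0,"az":0,"jaw":0.6},{"tx":0,"ty":0,"tz":0,"ax":0,"ay":0,"az":0,"jaw":0.6},{"tx":0,"ty":0,"tz":-0.01,"ax":0,"ay":0,"az":0,"jaw":0.6},{"tx":0,"ty":0,"tz":-0.02,"ax":0,"ay":0,"az":0,"jaw":0.6},{"tx":0,"ty":0,"tz":-0.04,"ax":0,"ay":0,"az":0,"jaw":0.6},{"tx":0,"ty":0,"tz":-0.05,"ax":0,"ay":0,"az":0,"jaw":0.6},{"tx":0,"ty":0,"tz":0,"ax":0,"ay":0,"az":0,"jaw":0.6}]'; python3 - <<'E'
from h import *
np.set_printoptions(precision=4,suppress=True)
save('scene','s10.png');save('side','d10.png');save('wrist','w10.png')
def track(a,b,u,v,h=9):
    A,B=[cv2.resize(cv2.imread(f'pics/{i}.png',0),None,fx=8,fy=8,interpolation=3) for i in(a,b)]
    t=A[(v-h)*8:(v+h)*8,(u-h)*8:(u+h)*8];w=B[(v-h-8)*8:(v+h+8)*8,(u-h-8)*8:(u+h+8)*8]
    _,s,_,l=cv2.minMaxLoc(cv2.matchTemplate(w,t,cv2.TM_CCOEFF_NORMED));return s,l[0]/8-8,l[1]/8-8
def tri(a,b):
    s=np.load('pics/scene0.png.npz');d=np.load('pics/side0.png.npz');P=lambda c:c['K']@np.linalg.inv(c['extrinsics'])[:3]
    X=cv2.triangulatePoints(P(s),P(d),np.float64(a),np.float64(b))[:,0];return X[:3]/X[3]
t1=track('scene0','s10',311,210);t2=track('side0','d10',303,185);print(t1,t2)
a=np.array([311,206.2]);b=np.array([303.3,182.5]);print(tri(a,b),tri(a+t1[1:],b+t2[1:]))
E
```

```text
time: 37.2
ee_pos: [0.5741, -0.0817, 0.2361]
tcp_rot: [179.8, 0.4, 144.0]
wrist_force: [0.6, 0.0, -1.4]
opening: 0.0683
grasp_force: 0.0
(0.6657931208610535, 0.0, 2.0) (0.8570427894592285, 0.0, 1.0)
[ 0.5736 -0.0797  0.1719] [ 0.5741 -0.0806  0.1663]
```

```bash
python3 - <<'E'
from h import *
d=np.load('pics/side0.png.npz');E=np.linalg.inv(d['extrinsics'])
for X in [(.445,.069,.14),(.511,.074,.14),(.4865,-.018,.18)]:
    p=d['K']@(E[:3]@[*X,1]);u,v=(p[:2]/p[2]).round().astype(int)
    A,B=[cv2.imread(f'pics/{i}.png',0).astype(np.float32) for i in('d6','d10')]
    t=A[v-8:v+9,u-8:u+9];w=B[v-14:v+15,u-14:u+15];_,s,_,l=cv2.minMaxLoc(cv2.matchTemplate(w,t,cv2.TM_CCOEFF_NORMED));print(u,v,s,l[0]-6,l[1]-6)
print(workorder.job_done())
E
```

```text
341 229 0.9982863068580627 0 0
318 228 0.9998643398284912 0 0
330 197 0.9352170825004578 0 0
the job is handed in; nothing more can be done
None
```

The job is handed in, though I got no verdict back: the yoke arm is home on its stop, and the clamp screw was crossed at first, so I backed it off into the thread, then screwed it down to about 0.16 N m and let it go, with the knob top at roughly 166 mm by camera (167 mm is home).

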